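Click the empty seat of a filter wheel to the index pin

ROBOT

A 6-joint arm with a two-finger parallel gripper is mounted at the origin on a cart in front of the work surface, level with it; the furniture and walls round the work are solid. World frame = base frame: x ahead of the robot, y to its left, z up, the work surface at z = 0. Lengths are in m, angles in degrees, forces in N, time in s.
With the tool pointing down it reaches from about 0.375 to 0.75 m from the base axis. Payload 9 kg.
Tool frame: the origin (TCP) lies where the fingers leave the gripper's body, on its centre line; the fingertips stand 73 mm ahead of it and the grasp point (between the pads) lies 54 mm ahead of it (robot.tip_reach is the distance from the TCP to the fingertips, in m); z points along the fingers, y is the line along which they close (so a half turn about z gives the same grasp; the last joint's range is limited). The gripper opens to 85 mm and grips with 20 to 120 N. Pads are 22 mm wide; open, the fingers measure 114 mm over their backs; the gripper's body (76 mm by 85 mm) begins 54 mm behind the grasp point. The pads swing forward as they close: fully open they stand 13 mm farther back than shut.
Start: joints at [-88.734, 5.964, 5.575, 89.605, 0, 77.527], TCP at [0.143, -0.583, 0.304] pointing down, gripper open.
Joint ranges: [-171.21, 171.21], [-48.23, 106.86], [-62.78, 66.21], [-105.2, 120.99], [-86.42, 89.51], [-180, 180]. Speed limits (degrees/s): [127.2, 127.2, 147.25, 180, 180, 180].

INTERFACE

Orientations are given as [roll, pitch, yaw] about the fixed x, y, z axes, in that order (R = Rz(yaw) Ry(pitch) Rx(roll)).
In Python, from plant import robot gives the robot as it stands. Calls block until the motion is done:
- robot.move_pose(position, orientation): joint-space move of the TCP to a pose.
- robot.line_to(position, vel=0.15, rotation=None, guard=None): straight line of the TCP; rotation=None keeps the orientation; vel is the mean speed in m/s. With guard (N) it stops when the force on the tool has changed by that much, and returns True; else False.
- robot.goto_joints(angles): joint-space move.
- robot.set_gripper(opening): finger opening in m; the grip force is fixed at half the most; returns when the fingers have stopped.
- robot.pause(seconds).
- robot.ik(position, orientation): joint angles nearest the present ones, or None.
- robot.observe(): the state.
- robot.grab_frame(name): name is "side" or "top"; returns the picture (420x560x3 uint8, blue, green, red); there is no depth.
- robot.get_calibration(name): a dict with "vertical_fov" (degrees; the focal length in pixels is half the picture's height over the tangent of half this angle, whatever the lens; pixels are square), "cx", "cy" (the principal point, pixels), "rvec" (rotation vector, rad) and "tvec" (3), from world to camera coordinates, as OpenCV has them. Camera axes: x right, y down, z forward; pixel columns grow to the right and rows downward; lengths in m; the calibration is good to about 2 mm. A picture is of the moment at which its call begins. get_calibration takes no time and is no camera call.
A pose or a line that the arm cannot do raises robot.IKError and nothing moves.
- robot.job_done(): hands the job in; it is judged then, once.
The state is a dict: "time": time; "q": joint angles; "qvel": joint speeds; "joint_torque": joint torques, N m; "tool_pos": TCP position; "tcp_rot": TCP orientation; "ft_force": force on the tool from outside, world axes, zero at the start; "torque": the same for the moment, N m; "gripper_width": finger opening in m; "gripper_force": force on a finger pad.
Only numpy, scipy, OpenCV 4.12 (cv2) and the standard library are available. Lean on these libraries where they do the work, as an engineer would, in place of code of your own. Each camera call takes 0.05 s, during which the arm holds its last target. There are 200 camera calls.

TASK

Turn the filter wheel by the bar knob at its centre, click by click, until its one empty seat stands directly beside the tall slim index pin and the wheel rests in its click there. Then let go of the knob.

Things in the scene. Friction and masses are not known exactly. Their poses are not given: they have to be found in the camera images.
- wheel_knob (a point): Middle of the black bar knob on the wheel's upright axis, 68 mm above the table. Bar 56 mm long (this point's x), 16 mm thick (y), standing 42 to 82 mm above the table; it turns with the wheel. The wheel: flat grey disc, 154 mm in diameter, top 32 mm above the table, on a white 180 mm square base fixed to the table. Nothing else on the base is above 60 mm.
- empty_seat (a point): Centre of the wheel's one empty seat, on its top face. Twelve 23 mm round seats lie 30 degrees apart on a circle of 58 mm radius about the axis; eleven hold dark glass filters, the empty one is an open hole showing the white base. It lies in line with the bar knob, on the knob point's -x side.
- index_tip (a point): Tip of the index pin: slim dark steel, 8 mm thick, pointed, 60 mm above the table, upright on one of the base's two front corners (nearer the robot), 102 mm from the wheel's axis. The other front corner has a short stout clamp screw (24 mm wide, 12 mm tall), of no meaning; the two change places. The empty seat is right when on the line from axis to pin, 44 mm from the pin.
- filter_wheel (a joint): Wheel angle, rad, growing counter-clockwise from above, +-3.1. A sprung ball draws it into the nearest click, every 0.524 rad (30 degrees): +-0.262, +-0.785, ...; it rests within 3 degrees of these; about 0.2 N m turns it on. At 0 the empty seat would face the base's front edge; +0.785 is the front corner on the robot's right, -0.785 on its left. It starts one or two clicks from the pin, either way.

How it is judged (in metres and radians):
At the end, for the whole second after the job is handed in: The empty seat lies beside the index pin, on the line from the wheel's axis to the pin within about 11 degrees (seat centre to pin less than 46.5 mm seen from above), and the wheel is at rest (horizontal distance between empty_seat and index_tip below 0.0465 m and velocity of joint filter_wheel between -0.05 and 0.05 rad/s); the robot touches nothing.
It also fails if it takes over 35 s, if anything falls off the work surface, if the arm or the gripper's body presses on something with over 40 N, if the wrist force passes 120 N, or if a joint passes its speed limit or range.

## Working session

There is one attempt and no reset: what is moved stays moved. The work goes in short steps, each a Python script; the robot and the scene stay as the last script left them, time stands still between calls to the robot, and variables do not carry over. Pictures are saved under pics/ and viewed, at most 10 in all, crops included, and the job is handed in when it is done.

```bash
mkdir -p pics; ls; python3 - <<'E'
from plant import robot
import cv2
for n in("side","top"):
    cv2.imwrite(f"pics/{n}0.png",robot.grab_frame(n)); print(n,robot.get_calibration(n))
E
```

```text
pics
side {'vertical_fov': 42.681479387824375, 'cx': 272.589612901521, 'cy': 205.2496204621074, 'rvec': array([ 2.04877656, -0.10005492,  0.06608228]), 'tvec': array([-0.47619222,  0.00442042,  0.95210771])}
top {'vertical_fov': 50.32737460467874, 'cx': 273.14272005670676, 'cy': 210.0958457545587, 'rvec': array([ 2.17476799, -2.20245269,  0.09986299]), 'tvec': array([-0.13271928,  0.47519834,  0.88451709])}
```

View pics/top0.png

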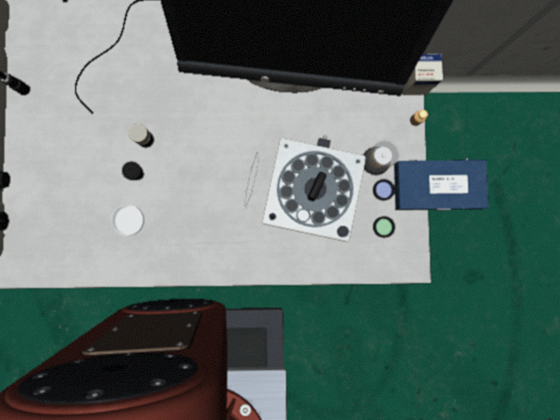

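View pics/side0.png

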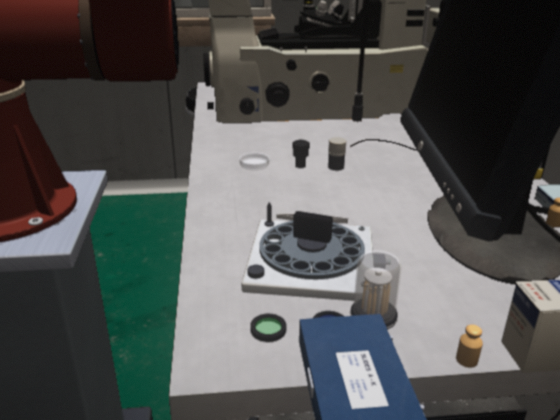

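The top view shows the knob at about (318,186) and the empty seat at (304,215). The index pin is at the front-left corner (272,216) and the clamp screw at the front-right (342,231). The side view confirms the slim pin at (269,212) with its tip at (269,204), and shows the knob at (314,226). Next I compute positions.

```bash
cat > h.py <<'E'
from plant import robot
import cv2, numpy as np
def cam(n):
    c=robot.get_calibration(n); f=210/np.tan(np.radians(c["vertical_fov"]/2))
    K=np.array([[f,0,c["cx"]],[0,f,c["cy"]],[0,0,1]]); R=cv2.Rodrigues(c["rvec"])[0]; return K,R,np.array(c["tvec"])
def ray(n,p):
    K,R,t=cam(n); return -R.T@t, R.T@np.linalg.inv(K)@np.array([p[0],p[1],1.])
def plane(n,p,z):
    o,d=ray(n,p); return o+d*(z-o[2])/d[2]
def tri(a,b):
    P=[]
    for n in("side","top"):
        K,R,t=cam(n); P.append(K@np.c_[R,t])
    X=cv2.triangulatePoints(P[0],P[1],np.array(a,float),np.array(b,float)).ravel(); return X[:3]/X[3]
def contours(n,im,lo,hi,box):   # gray range within box x0,y0,x1,y1
    x0,y0,x1,y1=box; m=cv2.inRange(cv2.cvtColor(im,cv2.COLOR_BGR2GRAY)[y0:y1,x0:x1],lo,hi)
    return sorted([c+[[x0,y0]] for c in cv2.findContours(m,cv2.RETR_EXTERNAL,cv2.CHAIN_APPROX_NONE)[0]],key=cv2.contourArea)[::-1]
E
python3 - <<'E'
from h import *
np.set_printoptions(precision=4,suppress=True)
t=cv2.imread("pics/top0.png"); s=cv2.imread("pics/side0.png")
kt=contours("top",t,0,28,(300,165,335,208))[0]; ks=contours("side",s,0,45,(290,208,340,245))[0]
print(cv2.minAreaRect(kt),cv2.boundingRect(kt),cv2.minAreaRect(ks),cv2.boundingRect(ks))
for n,p,z in [("seat","304,215",.032),("pin base","272,216",.03),("screw","342,231",.03),("lampbase",'376,168',0),("monitor near",'300,85',0.05)]:
    print(n,plane("top",eval(p),z))
print("pin tip",tri((269,204),(272,216)))
a=cv2.resize(t[120:255,235:415],None,fx=4.4,fy=4.4,interpolation=cv2.INTER_CUBIC)
b=cv2.resize(s[190:300,235:415],None,fx=4.4,fy=4.4,interpolation=cv2.INTER_CUBIC)
cv2.imwrite("pics/a.png",a);cv2.imwrite("pics/b.png",b)
# wheel disc centre from ellipse fit: dark+gray disc inside white base
for n,im,box in(("top",t,(262,135,368,245)),("side",s,(250,215,372,290))):
    c=contours(n,im,0,140,box)[0]; e=cv2.fitEllipse(cv2.convexHull(c)); print(n,e,plane(n,e[0],.032))
E
```

```text
((316.4536437988281, 186.47938537597656), (8.122769355773926, 28.328161239624023), 23.962491989135742) (308, 173, 15, 28) ((315.8918762207031, 227.64865112304688), (47.01810836791992, 25.31744384765625), 9.462322235107422) (294, 213, 46, 30)
seat [ 0.4619 -0.1999  0.032 ]
pin base [ 0.4609 -0.1361  0.03  ]
screw [ 0.4292 -0.2754  0.03  ]
lampbase [ 0.5605 -0.3548  0.    ]
monitor near [ 0.7211 -0.1952  0.05  ]
pin tip [ 0.4591 -0.1358  0.0555]
top ((314.5667724609375, 188.6317901611328), (74.8147964477539, 75.18775939941406), 81.2267074584961) [ 0.5146 -0.2221  0.032 ]
side ((315.64068603515625, 250.6021728515625), (79.95803833007812, 124.89582061767578), 116.3476791381836) [ 0.5163 -0.2416  0.032 ]
```

View pics/a.png

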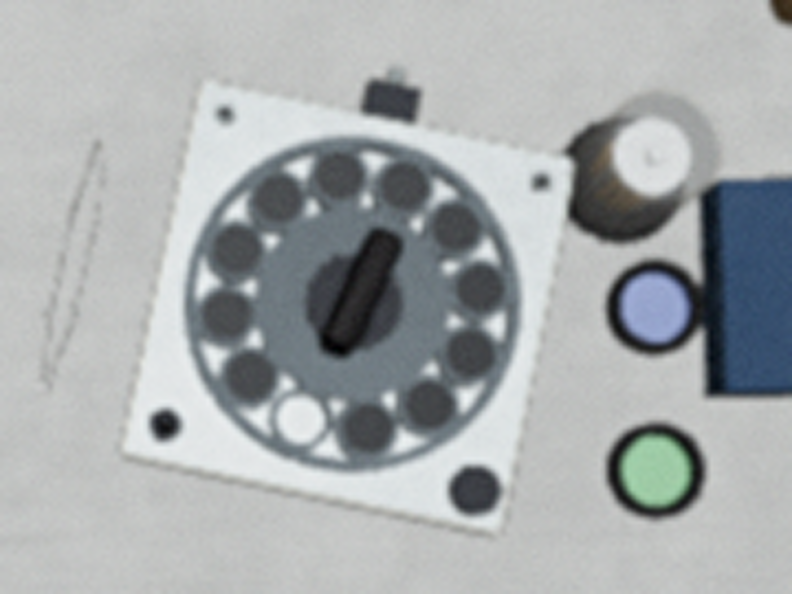

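View pics/b.png

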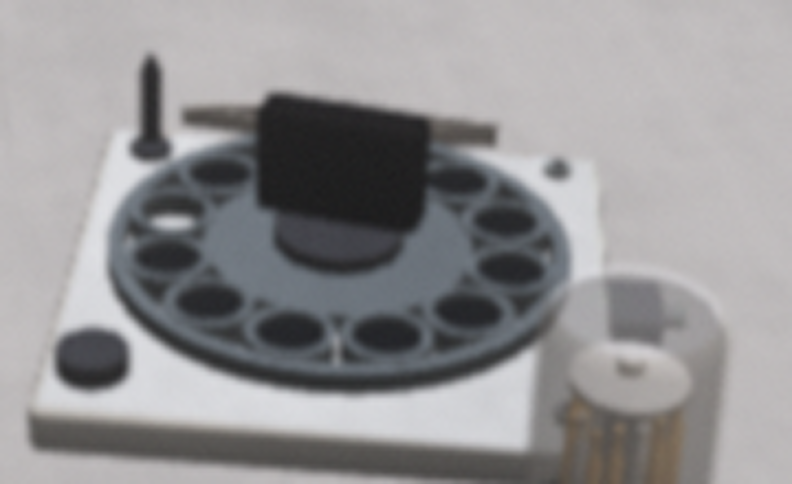

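The top crop shows the single white seat one click counter-clockwise of the pin as seen from above. The knob's top face runs from about (340,350) to (385,235) in the crop, and the glass dome is at (665,145). The side crop shows the knob body centred at (343,160), the pin tip at (151,55) and the dome top at (640,265).

```bash
python3 - <<'E'
from h import *
np.set_printoptions(precision=4,suppress=True)
T=lambda x,y:(235+x/4.4,120+y/4.4); S=lambda x,y:(235+x/4.4,190+y/4.4)
print("knob mid",tri(S(343,160),T(362,292)),"topface mid",tri(S(350,108),T(363,290)),"dome",tri(S(640,265),T(665,145)),"pin",tri(S(151,55),T(165,424)))
c=plane("top",T(353,302),.032); s=plane("top",T(300,418),.032); p=plane("top",T(165,424),.045)
k1,k2=plane("top",T(338,347),.082),plane("top",T(387,234),.082)
ang=lambda v:np.degrees(np.arctan2(v[1],v[0]))
print("centre",c,"seat",s,np.linalg.norm(s-c),"seat dir",ang(s-c),"knob dir",ang(k1-k2),(k1+k2)/2,"pin dir",ang(p-c),np.linalg.norm((p-c)[:2]))
b=[plane("top",T(x,y),.012) for x,y in((205,82),(575,160),(500,533),(125,455))]
print("base mid",sum(b)/4,"edges",ang(b[0]-b[3]),ang(b[1]-b[2]),np.linalg.norm(b[0]-b[1]))
c0=c[:2]; o=robot.observe(); print(o["time"],o["tcp_rot"])
for y in range(-180,180,15):
    q=robot.ik([c0[0],c0[1],.122],[180,0,y]); print(y,None if q is None else np.round(q,0))
E
```

```text
knob mid [ 0.5146 -0.2241  0.0622] topface mid [ 0.515  -0.2227  0.0805] dome [ 0.5732 -0.3506  0.0977] pin [ 0.459  -0.1368  0.0586]
centre [ 0.5146 -0.2234  0.032 ] seat [ 0.462  -0.1983  0.032 ] 0.05831459499698968 seat dir 154.47778608260816 knob dir 155.56980478527495 [ 0.5133 -0.2221  0.082 ] pin dir 122.64861740508624 0.10272084309072596
base mid [ 0.5152 -0.2249  0.012 ] edges -12.755569978931481 -12.894041707932132 0.1773178231849475
0.1 [-179.9306   -0.0144   13.7412]
-180 [-37.   2. -18.  70.   0. -37.]
-165 [-37.   2. -18.  70.   0. -52.]
-150 [-37.   2. -18.  70.   0. -67.]
-135 [-37.   2. -18.  70.   0. -82.]
-120 [-37.   2. -18.  70.   0. -97.]
-105 [ -37.    2.  -18.   70.    0. -112.]
-90 [ -37.    2.  -18.   70.    0. -127.]
-75 [ -37.    2.  -18.   70.    0. -142.]
-60 [ -37.    2.  -18.   70.    0. -157.]
-45 [ -37.    2.  -18.   70.    0. -172.]
-30 [-37.   2. -18.  70.   0. 173.]
-15 [-37.   2. -18.  70.   0. 158.]
0 [-37.   2. -18.  70.   0. 143.]
15 [-37.   2. -18.  70.   0. 128.]
30 [-37.   2. -18.  70.   0. 113.]
45 [-37.   2. -18.  70.   0.  98.]
60 [-37.   2. -18.  70.   0.  83.]
75 [-37.   2. -18.  70.   0.  68.]
90 [-37.   2. -18.  70.   0.  53.]
105 [-37.   2. -18.  70.   0.  38.]
120 [-37.   2. -18.  70.   0.  23.]
135 [-37.   2. -18.  70.   0.   8.]
150 [-37.   2. -18.  70.   0.  -7.]
165 [-37.   2. -18.  70.   0. -22.]
```

```bash
python3 - <<'E'
from h import *
c=[.5148,-.2235]
def rep(m):
    o=robot.observe(); print(m,round(o["time"],2),np.round(o["tool_pos"],4),np.round(o["tcp_rot"],1),np.round(o["ft_force"],1),np.round(o["torque"],2),round(o["gripper_width"],4),round(o["gripper_force"],1))
robot.move_pose([*c,.25],[180,0,155]); robot.set_gripper(.06); rep("above")
print(robot.line_to([*c,.12],vel=.12,guard=10)); rep("down")
robot.set_gripper(0); rep("grip")
for y in (144,133,122):
    robot.line_to([*c,.12],rotation=[180,0,y]); rep(y)
robot.pause(.3)
cv2.imwrite("pics/t1.png",robot.grab_frame("top"))
robot.set_gripper(.06); robot.pause(.3); rep("open")
robot.line_to([*c,.22],vel=.15); rep("up")
robot.move_pose([.35,-.45,.3],[180,0,122]); rep("away")
im=robot.grab_frame("top"); cv2.imwrite("pics/t2.png",cv2.resize(im[120:255,235:415],None,fx=4.4,fy=4.4,interpolation=cv2.INTER_CUBIC))
E
```

```text
above 2.36 [ 0.5147 -0.2237  0.25  ] [-180.   -0.  155.] [ 0.5 -0.3 -0.5] [ 0.02 -0.03  0.02] 0.0598 0.0
False
down 3.59 [ 0.5153 -0.2238  0.121 ] [-1.80e+02  1.00e-01  1.55e+02] [ 0.   0.  -0.5] [-0.03 -0.    0.  ] 0.0597 0.0
grip 4.06 [ 0.5151 -0.2233  0.1205] [180.   0. 155.] [1.1 2.5 4.5] [ 0.6  -0.08 -0.03] 0.0154 58.9
144 4.4 [ 0.515  -0.2236  0.1205] [-180.    0.  144.] [-1.   1.5  5.2] [ 0.39  0.17 -0.03] 0.0153 59.0
133 4.74 [ 0.5147 -0.2239  0.1205] [-180.     0.   132.9] [-2.8  1.6  5.2] [ 0.17  0.45 -0.07] 0.0156 59.1
122 5.08 [ 0.5145 -0.224   0.1205] [-179.9    0.   121.9] [-4.7 -0.5  6.2] [-0.1   0.81  0.04] 0.0156 59.2
open 6.23 [ 0.5148 -0.2235  0.12  ] [180.   0. 122.] [-0.5  0.3 -0.7] [0.02 0.02 0.01] 0.0602 0.0
up 7.05 [ 0.5145 -0.2233  0.2189] [-1.80e+02 -1.00e-01  1.22e+02] [-0.  -0.1 -0.3] [-0.05  0.04  0.03] 0.0601 0.0
away 8.18 [ 0.3506 -0.4492  0.2993] [ 1.80e+02 -1.00e-01  1.22e+02] [0.2 0.2 0.1] [ 0.01  0.07 -0.05] 0.0599 0.0
```

View pics/t2.png

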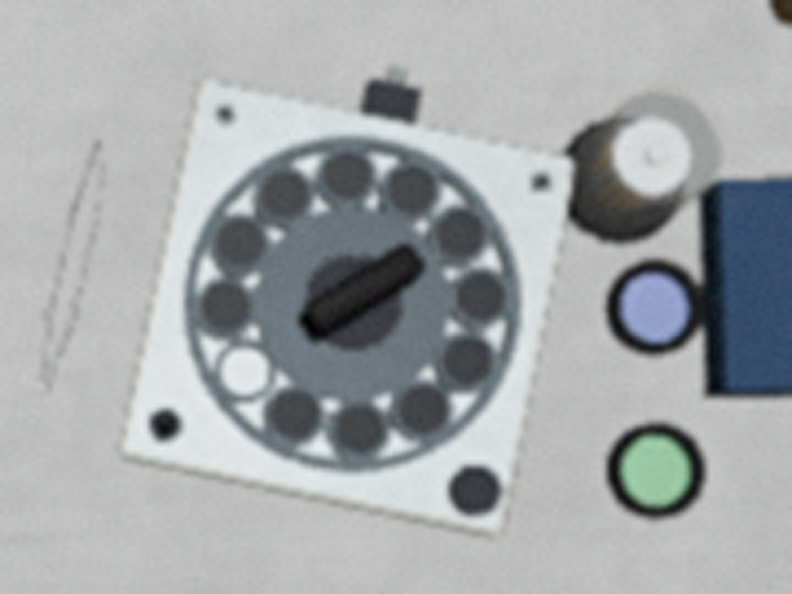

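The empty seat at crop (245,371) is now on the line from the axis (353,302) to the pin (165,424). The two directions differ by about 0.5°, and the gripper is well clear, so I hand the job in.

```bash
python3 -c "
from plant import robot
robot.pause(.3); print(robot.job_done())"
```

```text
the job is handed in; nothing more can be done
None
```

I turned the wheel one click clockwise, so the empty seat now stands beside the index pin (within about 0.5° of its line in the last picture), let go of the knob, moved the arm clear and handed the job in at about 8.5 s; no verdict was shown.

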